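# Fit the drive spindle of a sample mixer

### The arm

A 6-joint arm with a two-finger parallel gripper is mounted at the origin on the work surface. World frame = base frame: x ahead of the robot, y to its left, z up, the work surface at z = 0. Lengths are in m, angles in degrees, forces in N, time in s.
With the tool pointing down it reaches from about 0.275 to 0.825 m from the base axis. Payload 4.9 kg.
Tool frame: the origin (TCP) lies at the very end of the fingers, on their centre line; the grasp point (between the pads) lies 19 mm behind it; z points along the fingers, y is the line along which they close (so a half turn about z gives the same grasp; the last joint's range is limited). The gripper opens to 85 mm and grips with 20 to 120 N. Pads are 22 mm wide; open, the fingers measure 114 mm over their backs; the gripper's body (76 mm by 85 mm) begins 54 mm behind the grasp point. The pads swing forward as they close: fully open they stand 13 mm farther back than shut.
Start: joints at [65.879, 18.69, -11.035, 60.275, 0, 82.311], TCP at [0.156, 0.528, 0.231] pointing down, gripper open.
Joint ranges: [-152.03, 152.03], [-55.5, 102.48], [-74.3, 77.21], [-110.64, 120.58], [-84.22, 78.4], [-180, 180]. Speed limits (degrees/s): [147.25, 147.25, 180, 180, 180, 180].

### API

Orientations are given as a 3x3 rotation matrix whose columns are the frame's x, y, z axes.
In Python, from cell import state, snapshot, calibration, close_job gives the robot as it stands. The module is installed in compiled form; this text tells all that it offers.
- The arm moves only by the tool arm_command, never from a script. Its argument "moves" is one flat list of numbers, 5 for each row, row after row: the shift along the world's x, y, z in units of 500 mm (1.0 is 500 mm), then the turn about the world's z in units of 2 pi rad (1.0 is 2 pi rad), then the closure, from -1 (fully open) to 1 (shut), so that 0 is half open. In form: [tx, ty, tz, roll, hand, tx, ty, tz, roll, hand, ...]. A call has 1 to 8 rows; each row is the pose to reach, as a shift and turn from the pose commanded when the call began, turning the shorter way round; what a row does not reach only later rows make up. A row lasts 1/12 s, in which the tool goes at most 41.7 mm and 7.16 degrees, less where a joint would pass 70% of its speed; a pose out of reach is approached as far as the arm can. A call with a number of a shift or a turn outside -1 to 1 is refused whole. A call with a gripper value outside its range is refused whole. The fingers move at their own pace and stop on an object; "squeeze" is the grip in N (left out, the last holds). Time passes only in rows, so rows that repeat a pose let the fingers close. It gives the time, the measured TCP pose, the force, the opening and the grip force at its end, in the units of the state.
- state(): the state, without advancing time (a new reading comes with each control period).
- snapshot(name): name is "side" or "top"; returns (picture, depth): 480x640x3 uint8, blue, green, red; 480x640 float32, m along the optical axis (not along the pixel's ray), 0 where there is no reading.
- calibration(name): a dict with "fx", "fy", "cx", "cy" (pixels), "R" (3x3) and "t" (3): a world point X has camera coordinates R X + t. Camera axes: x right, y down, z forward; pixel columns grow to the right and rows downward; lengths in m; the calibration is good to about 2 mm. A picture is of the moment at which its call begins. calibration takes no time and is no camera call.
- close_job(): hands the job in; it is judged then, once.
The state is a dict: "time_s": time; "joints": joint angles; "joint_vel": joint speeds; "tau": joint torques, N m; "ee_pos": TCP position; "eef_rot": TCP orientation; "ft_force": force on the tool from outside, world axes, zero at the start; "wrist_torque": the same for the moment, N m; "width": finger opening in m; "finger_force": force on a finger pad.
Only numpy, scipy, OpenCV 4.12 (cv2) and the standard library are available. Lean on these libraries where they do the work, as an engineer would, in place of code of your own. Each camera call takes 0.05 s, during which the arm holds its last target. There are 200 camera calls.

### The job

Take the steel spindle with the orange head out of the white rack, thread it straight down through both guide plates of the mixer stand, and with light pressure turn it until its cross-shaped foot drops into the hidden drive coupling; leave it fully home and let go. Never force it, and leave the tubes, the beaker and the jars where they stand.

Things in the scene. Friction and masses are not known exactly. Their poses are not given: they have to be found in the camera images.
- spindle: Loose steel shaft, 155 mm long, about 0.18 kg, standing upright, foot down, in one hole of the white rack. Origin: centre of the foot's underside; z up the shaft. From the bottom: foot shaped like a plus (two crossed blades along x and y, 17.5 mm across, 5.5 mm thick, 12 mm tall); round shaft 18 mm in diameter to 105 mm; black collar 32 mm in diameter to 111 mm; square orange head to 155 mm.
- head (a point): Grip point on the spindle's axis, 137 mm above its origin, in the orange head: 24 x 24 mm, 44 mm tall, flats facing the spindle's x and y axes. Grip it from above on a pair of parallel flats.
- stand: Mixer stand, fixed. Origin: centre of the underside of its 130 x 110 mm grey base, z up. On it a blue housing 64 mm square, 56 mm high, and two white guide plates, 90 x 90 x 10 mm, on corner posts, undersides at 66 and 125 mm, each with a round hole 20.5 mm in diameter on the vertical axis through the origin. Sharp-edged: no lead-in. More than 40 N spoils it; 5 N is enough to feel with.
- hub_face (a point): Centre of the top face of the drive hub, inside the housing under the guides, 45 mm above the stand's underside. In the face is a plus-shaped slot 12 mm deep, its arms 8 mm wide and longer than the foot. The hub has stopped at an angle nothing outside shows (this point's axes are the stand's); any quarter turn fits, within 0.13 rad if centred. Its gearbox holds it still up to 0.08 Nm.
- seat (a point): Point on the stand's axis on the floor of the drive slot, 33 mm above the stand's underside: the spindle's origin is there when fully home (collar 3 mm above the upper plate). A foot not lined up with the slot stands on the hub's face, 12 mm higher (collar 15 mm above the plate); once lined up it slides down freely. Axes are the stand's.
- upper_mouth (a point): Centre of the upper guide hole, on the plate's top face, 135 mm above the stand's underside.
- lower_mouth (a point): Centre of the lower guide hole, on that plate's top face, 76 mm above the stand's underside.
- rack: White plastic rack, fixed, 150 x 56 x 60 mm tall, with three round holes 21.5 mm in diameter in a row along its x axis, 46 mm apart, 50 mm deep. Origin: centre of its underside.
- tube_a: Sample tube with a white cap, 18 mm in diameter, 82 mm tall, loose in another hole of the rack (its top 92 mm above the table). Origin: underside. Leave it.
- tube_b: The same with a blue cap. Leave it.
- beaker: Empty clear plastic beaker, 72 mm in diameter at the rim, 95 mm tall, loose on the table. Origin: underside. Leave it.
- jar: White jar with a blue cap, 56 mm in diameter, 70 mm tall, loose. Leave it.
- pot: Small white jar with a red cap, 44 mm in diameter, 60 mm tall, loose. Leave it.
There are look-alikes about, which are no part of the job. Leave any blue look-alike of the spindle alone.

How it is judged (in metres and radians):
On the way, in this order (a step that is already met when the one before it is completed fails the run):
1. the spindle is lifted clear of the rack (height (world z) of spindle above 0.07 m), for 0.1 s.
2. its foot has passed down through the upper guide (z of spindle in the frame of seat between 0.03 and 0.085 m and horizontal distance between spindle and seat below 0.006 m).
3. its foot has passed down through the lower guide too (z of spindle in the frame of seat between 0.006 and 0.03 m and horizontal distance between spindle and seat below 0.006 m).
At the end, for the whole second after the job is handed in: The spindle stands upright (within 0.06 rad) through both guides with its foot home in the drive slot: its origin within 4 mm in height and 3 mm sideways of the seat, at rest, released (z of spindle in the frame of seat between -0.004 and 0.004 m and horizontal distance between spindle and seat below 0.003 m and angle between spindle's own z axis and vertical below 0.06 rad and linear speed of spindle below 0.02 m/s and contact force between spindle and the fingers below 0.1 N); the robot touches nothing.
It fails at once if the spindle is forced: more than 40 N between it and the stand or its drive (contact force between spindle and stand above 40 N).
It fails at once if a sample tube is shifted more than 20 mm (distance of any of tube_a, tube_b from where it was at the start of the episode above 0.02 m).
It fails at once if the beaker or a jar is shifted more than 30 mm (distance of any of beaker, jar, pot from where it was at the start of the episode above 0.03 m).
It also fails if it takes over 67 s, if anything falls off the work surface, if the arm or the gripper's body presses on something with over 40 N, if the wrist force passes 120 N, or if a joint passes its speed limit or range.

## Working session

There is one attempt and no reset: what is moved stays moved. The work goes in short steps, Python scripts to look and compute and a tool call to move; the robot and the scene stay as the last step left them, time stands still between calls to the robot, and variables do not carry over. Pictures are saved under pics/ and viewed, at most 10 in all, crops included, and the job is handed in when it is done.

Besides the shell and the picture viewer there is one more tool, called as name(argument=value, ...) on one line, values as JSON. arm_command: Moves the arm, as the interface text tells. Its arguments: {"type":"object","properties":{"moves":{"type":"array","items":{"type":"number","minimum":-1,"maximum":1}},"squeeze":{"type":"number"}},"required":["moves"]}

```bash
mkdir -p pics; cat > h.py <<'E'
import numpy as np, cv2
from cell import state, snapshot, calibration, close_job
def ray(c,u,v):
    R,t=np.array(c["R"]),np.array(c["t"]).ravel()
    d=R.T@np.array([(u-c["cx"])/c["fx"],(v-c["cy"])/c["fy"],1.]); return -R.T@t,d
def onz(c,u,v,z):
    o,d=ray(c,u,v); return o+d*(z-o[2])/d[2]
def cloud(c,D):
    v,u=np.mgrid[:480,:640]; R,t=np.array(c["R"]),np.array(c["t"]).ravel()
    P=np.dstack([(u-c["cx"])/c["fx"]*D,(v-c["cy"])/c["fy"]*D,D])-t
    return P@R
def proj(c,X):
    p=np.array(c["R"])@np.array(X)+np.array(c["t"]).ravel(); return c["fx"]*p[0]/p[2]+c["cx"],c["fy"]*p[1]/p[2]+c["cy"]
E
python3 - <<'E'
from h import *
for n in("top","side"):
    p,d=snapshot(n); cv2.imwrite(f"pics/{n}0.png",p); np.save(n+"0.npy",d)
    c=calibration(n); print(n,c["fx"],-np.array(c["R"]).T@np.array(c["t"]).ravel(),np.round(c["R"],2).tolist())
E
```

```text
top 549.540228401576 [ 0.39694012 -0.00947226  1.04632145] [[-0.01, -1.0, 0.02], [-0.99, 0.01, -0.16], [0.16, -0.03, -0.99]]
side 506.0246653680931 [ 0.4596861  -0.59118638  0.66494842] [[0.99, -0.16, 0.0], [-0.1, -0.66, -0.74], [0.12, 0.73, -0.67]]
```

View pics/top0.png

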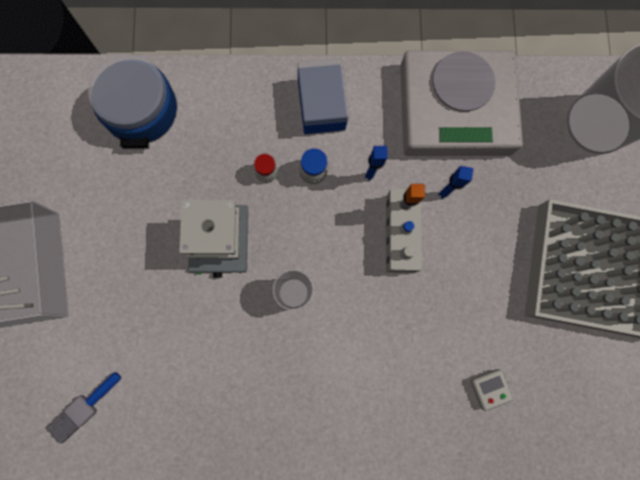

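View pics/side0.png

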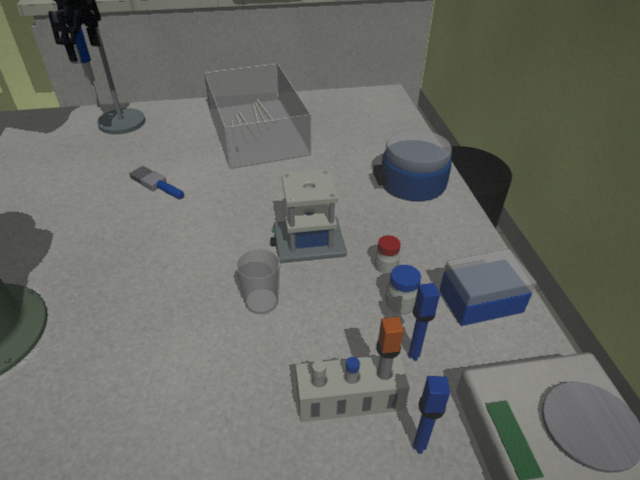

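The top view shows the stand's upper hole near (208,226), the rack at (405,230) and the orange head at (415,194). There are three spindle-like objects: orange at (415,194), blue at (377,158) and blue at (460,180). Only the orange one stands in the rack, so I'll measure it and confirm with a crop.

```bash
python3 - <<'E'
from h import *
c=calibration("top");p=cv2.imread("pics/top0.png");d=np.load("top0.npy");P=cloud(c,d)
s=calibration("side");ps=cv2.imread("pics/side0.png");ds=np.load("side0.npy");Ps=cloud(s,ds)
for n,im,Q in(("top",p,P),("side",ps,Ps)):
    h=cv2.cvtColor(im,cv2.COLOR_BGR2HSV); m=cv2.inRange(h,(4,150,90),(18,255,255))>0
    m&=Q[...,2]>0.11
    print(n,m.sum(),"zmax",np.percentile(Q[m][:,2],[50,90,98]))
    T=m&(Q[...,2]>0.159); X=Q[T]; print(" topface",T.sum(),X.mean(0), "rect",cv2.minAreaRect((X[:,:2]*1000).astype(np.float32)))
    # plate top
    T=(np.abs(Q[...,2]-0.135)<0.006)&(np.abs(Q[...,0]-0.42)<.12)&(Q[...,1]>.12)&(Q[...,1]<.36)
    X=Q[T];print(" plate",T.sum(),np.median(X[:,2]),cv2.minAreaRect((X[:,:2]*1000).astype(np.float32)))
# hole: dark blob within plate, rim on z=.135
for n,cc,im,(u0,v0,u1,v1) in(("top",c,p,(190,212,226,242)),("side",s,ps,(295,176,325,196))):
    g=cv2.cvtColor(im,cv2.COLOR_BGR2GRAY)[v0:v1,u0:u1]; g=cv2.resize(g,None,fx=8,fy=8,interpolation=cv2.INTER_CUBIC)
    t,b=cv2.threshold(g,0,255,cv2.THRESH_BINARY_INV|cv2.THRESH_OTSU)
    for k in sorted(cv2.findContours(b,0,1)[0],key=cv2.contourArea)[-2:]:
        if cv2.contourArea(k)<500: continue
        pts=np.array([onz(cc,q[0][0]/8+u0-.44,q[0][1]/8+v0-.44,.135)[:2]*1000 for q in k],np.float32)
        print(n,"hole",t,cv2.fitEllipse(pts))
a=cv2.resize(p[140:290,350:480],(520,600),interpolation=3)
b=cv2.resize(p[190:280,170:255],(270,286),interpolation=3); e=cv2.resize(ps[165:260,270:350],(270,314),interpolation=3)
cv2.imwrite("pics/crop1.png",np.hstack([a,np.vstack([b,e])]))
E
```

```text
top 189 zmax [0.16517032 0.16709094 0.16877433]
 topface 188 [ 0.61814784 -0.20500169  0.16963956] rect ((518.0526123046875, -107.8440933227539), (28.26019287109375, 310.77716064453125), 45.71944808959961)
 plate 463 0.13595578299028047 ((530.953857421875, 154.38153076171875), (68.55744934082031, 18.263275146484375), 89.74740600585938)
side 593 zmax [0.16071751 0.16493414 0.16585781]
 topface 310 [ 0.62017046 -0.21530243  0.16710064] rect ((549.6673583984375, -396.66192626953125), (427.82073974609375, 26.740402221679688), 68.75269317626953)
 plate 181 0.13455053455428487 ((532.752685546875, 152.97653198242188), (65.63427734375, 14.94374942779541), 89.37286376953125)
top hole 112.0 ((567.8602905273438, 143.0714111328125), (21.059829711914062, 22.16836166381836), 97.43840026855469)
side hole 124.0 ((571.0447998046875, 139.58799743652344), (14.744218826293945, 24.881423950195312), 83.62521362304688)
```

View pics/crop1.png

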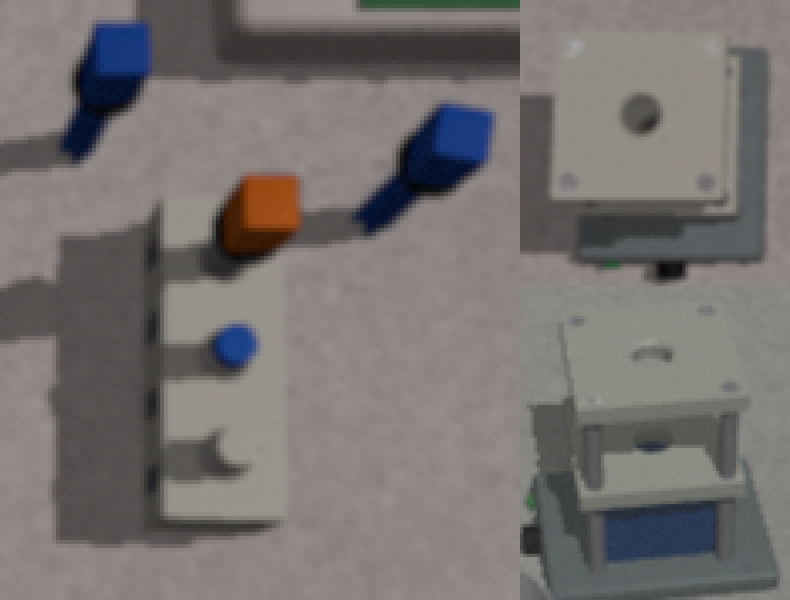

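The crop confirms the orange-headed spindle stands in the rack's end hole, next to the blue-capped tube. The blue look-alikes stand outside the rack. Next I'll refine the head's top face, the plate outline and the clearances to the neighbours.

```bash
cat >> h.py <<'E'
def quad(c,mask,z,S=8,off=(0,0)):
    k=max(cv2.findContours(mask,0,1)[0],key=cv2.contourArea)
    pts=np.array([onz(c,(q[0][0]+.5)/S+off[0]-.5,(q[0][1]+.5)/S+off[1]-.5,z)[:2]*1000 for q in k],np.float32)
    return cv2.minAreaRect(pts)
def up(im,b,S=8): return cv2.resize(im[b[1]:b[3],b[0]:b[2]],None,fx=S,fy=S,interpolation=cv2.INTER_CUBIC)
E
python3 - <<'E'
from h import *
r=lambda q:[np.round(x,1) for x in q]
for n,bo,bp in(("top",(398,178,432,210),(172,192,246,262)),("side",(370,310,412,360),(272,165,345,218))):
    c=calibration(n);im=cv2.imread(f"pics/{n}0.png")
    u=up(im,bo);h=cv2.cvtColor(u,cv2.COLOR_BGR2HSV)
    m=cv2.inRange(h,(3,150,60),(20,255,255)); vals=h[...,2][m>0]
    t,_=cv2.threshold(vals,0,255,cv2.THRESH_OTSU)
    for tt in(t-10,t,t+10):
        b=((m>0)&(h[...,2]>tt)).astype(np.uint8)*255; print(n,"head",tt,r(quad(c,b,.165,8,bo[:2])))
    b=m;print(" all",r(quad(c,b,.165,8,bo[:2])))
    g=cv2.cvtColor(up(im,bp),cv2.COLOR_BGR2GRAY);print(" plate grey",np.percentile(g,[10,30,50,70,90]))
    for tt in(125,135,142,148,152,156,160):
        b=cv2.morphologyEx((g>tt).astype(np.uint8)*255,cv2.MORPH_OPEN,np.ones((25,25)));print(" plate",tt,r(quad(c,b,.135,8,bp[:2])))
c=calibration("top")
for u,v,z in((466,173,.15),(380,152,.15),(408,227,.092),(407,253,.092),(314,158,.07),(293,280,.095)): print((u,v),onz(c,u,v,z))
s=state();print(s["eef_rot"],s["ee_pos"],s["time_s"],s["ft_force"],s["width"])
E
```

```text
top head 103.0 [array([ 619.3, -206.6]), array([23.4, 22.4]), np.float64(89.8)]
top head 113.0 [array([ 619.6, -206.8]), array([22.9, 21.9]), np.float64(89.7)]
top head 123.0 [array([ 619.9, -207.1]), array([22.5, 21.5]), np.float64(89.1)]
 all [array([ 615.8, -202.9]), array([30.7, 29.6]), np.float64(89.8)]
 plate grey [ 82. 124. 137. 142. 142.]
 plate 125 [array([574.9, 142.9]), array([125. , 103.4]), np.float64(89.8)]
 plate 135 [array([569.9, 146.1]), array([91.7, 91.6]), np.float64(89.6)]
 plate 142 [array([604.2, 179. ]), array([11.7, 11.3]), np.float64(1.5)]
 plate 148 [array([604.9, 178.6]), array([6.4, 6.3]), np.float64(1.5)]Traceback (most recent call last):
  File "<stdin>", line 13, in <module>
  File "h.py", line 15, in quad
    k=max(cv2.findContours(mask,0,1)[0],key=cv2.contourArea)
ValueError: max() iterable argument is empty
```

```bash
python3 - <<'E'
from h import *
r=lambda q:[np.round(x,1) for x in q]
for n,bp,ts in(("top",(172,192,246,262),(130,132,134,136,138)),("side",(272,165,345,218),(120,125,130,135,140,145))):
    c=calibration(n);im=cv2.imread(f"pics/{n}0.png")
    g=cv2.cvtColor(up(im,bp),cv2.COLOR_BGR2GRAY)
    for tt in ts:
        b=cv2.morphologyEx((g>tt).astype(np.uint8)*255,cv2.MORPH_OPEN,np.ones((25,25)))
        if b.any(): print(n," plate",tt,r(quad(c,b,.135,8,bp[:2])))
    # expected hole outline check for candidates
    big=up(im,(190,207,230,247) if n=="top" else (280,165,340,205),10); o=(190,207) if n=="top" else (280,165)
    for cen,col in(((.5679,.1431),(0,0,255)),((.5699,.1461),(0,255,0))):
        q=np.array([proj(c,(cen[0]+.01025*np.cos(a),cen[1]+.01025*np.sin(a),.135)) for a in np.linspace(0,6.28,60)])
        cv2.polylines(big,[((q-o+.5)*10).astype(int)],True,col,1)
        q=np.array([proj(c,(cen[0]+.045*a,cen[1]+.045*b,.135)) for a,b in((1,1),(1,-1),(-1,-1),(-1,1))])
        cv2.polylines(big,[((q-o+.5)*10).astype(int)],True,col,1)
    cv2.imwrite(f"pics/hole_{n}.png",big)
a=cv2.imread("pics/hole_top.png");b=cv2.imread("pics/hole_side.png");
cv2.imwrite("pics/hole.png",np.hstack([a[:,:200+200],cv2.resize(b,(400,267))[:267].copy() if False else b[:400,100:500]]))
c=calibration("top")
for u,v,z in((466,173,.15),(380,152,.15),(408,227,.092),(407,253,.092),(314,158,.07),(293,280,.095)): print((u,v),onz(c,u,v,z))
n="side";c=calibration(n);im=cv2.imread("pics/side0.png");bo=(370,310,412,360);h=cv2.cvtColor(up(im,bo),cv2.COLOR_BGR2HSV)
m=cv2.inRange(h,(3,150,60),(20,255,255));t,_=cv2.threshold(h[...,2][m>0],0,255,cv2.THRESH_OTSU)
for tt in(t-10,t,t+10): print("side head",tt,r(quad(c,((m>0)&(h[...,2]>tt)).astype(np.uint8)*255,.165,8,bo[:2])))
s=state();print(s["eef_rot"],s["ee_pos"],s["time_s"],s["ft_force"],s["width"])
E
```

```text
top  plate 130 [array([575.1, 149. ]), array([112.9, 103. ]), np.float64(89.8)]
top  plate 132 [array([575.2, 152.5]), array([105.9, 102.8]), np.float64(89.8)]
top  plate 134 [array([571. , 147.4]), array([94.9, 93.8]), np.float64(89.6)]
top  plate 136 [array([569.8, 145.6]), array([90.4, 90.9]), np.float64(89.6)]
top  plate 138 [array([569.1, 145.2]), array([88.8, 89.2]), np.float64(89.2)]
side  plate 120 [array([566.5, 127.7]), array([157.1, 137.2]), np.float64(81.2)]
side  plate 125 [array([566.5, 127.7]), array([157.1, 137.2]), np.float64(81.2)]
side  plate 130 [array([566.5, 127.7]), array([157.1, 137.2]), np.float64(81.2)]
side  plate 135 [array([571.7, 148. ]), array([104.4,  91.7]), np.float64(86.6)]
(466, 173) [ 0.65330306 -0.29417796  0.15      ]
(380, 152) [ 0.69074003 -0.14874747  0.15      ]
(408, 227) [ 0.5712887  -0.20339133  0.092     ]
(407, 253) [ 0.52479401 -0.19982056  0.092     ]
(314, 158) [ 0.70574293 -0.03862987  0.07      ]
(293, 280) [0.4786835  0.00086141 0.095     ]
side head 116.0 [array([ 621.6, -212.5]), array([25. , 22.3]), np.float64(88.0)]
side head 126.0 [array([ 621.6, -212. ]), array([23.7, 22. ]), np.float64(89.0)]
side head 136.0 [array([ 621.6, -212. ]), array([22.7, 21.3]), np.float64(89.1)]
[[-9.59158218e-01  2.82869470e-01 -6.12211063e-04]
 [ 2.82870067e-01  9.59157227e-01 -1.39227965e-03]
 [ 1.93373259e-04 -1.50859265e-03 -9.99998843e-01]] [0.15537212 0.52707132 0.23059186] 0.1 [ 0.4522287  -0.55397205 -0.26577778] 0.0850780451992529
```

View pics/hole.png

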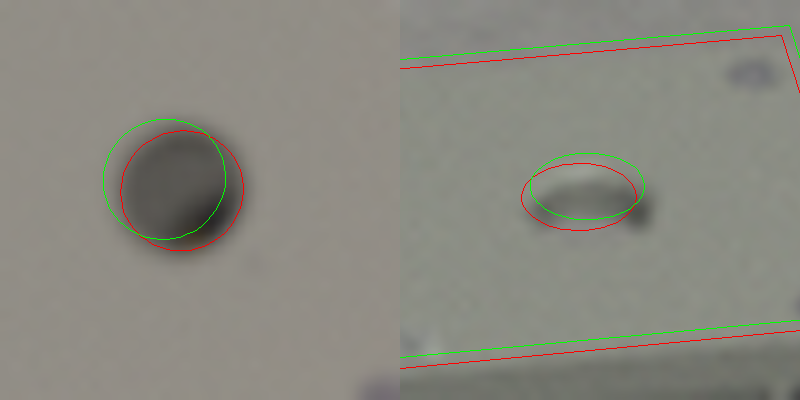

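The hole in the top picture fits a centre near (568,143) mm. The head is near (620,-208) mm and its flats are square to the world axes. I'm moving over the head now.

arm_command(moves=[0.36,-0.56,0.04,0.046,-1,0.36,-0.56,0.04,0.046,-1,0.36,-0.56,0.04,0.046,-1,0.36,-0.56,0.04,0.046,-1,0.36,-0.56,0.04,0.046,-1,0.36,-0.56,0.04,0.046,-1,0.36,-0.56,0.04,0.046,-1,0.36,-0.56,0.04,0.046,-1])

```text
time_s: 0.77
ee_pos: [0.3332, 0.2499, 0.251]
eef_rot: [[-1.0, -0.003, -0.0], [-0.003, 1.0, -0.0], [0.0, -0.0, -1.0]]
ft_force: [0.8, 0.6, 0.3]
width: 0.0853
finger_force: 0.0
```

arm_command(moves=[0.36,-0.56,0,0,-1,0.36,-0.56,0,0,-1,0.36,-0.56,0,0,-1,0.36,-0.56,0,0,-1,0.36,-0.56,0,0,-1,0.36,-0.56,0,0,-1,0.36,-0.56,0,0,-1,0.36,-0.56,0,0,-1])

```text
time_s: 1.43
ee_pos: [0.5134, -0.0303, 0.2507]
eef_rot: [[-1.0, -0.002, -0.0], [-0.002, 1.0, 0.0], [0.0, 0.0, -1.0]]
ft_force: [-0.2, 0.5, 0.9]
width: 0.0852
finger_force: 0.0
```

arm_command(moves=[0.213,-0.356,0,0,-1,0.213,-0.356,0,0,-1,0.213,-0.356,0,0,-1,0.213,-0.356,0,0,-1,0.213,-0.356,0,0,-1,0.213,-0.356,0,0,-1,0.213,-0.356,0,0,-1,0.213,-0.356,0,0,-1])

```text
time_s: 2.1
ee_pos: [0.6187, -0.2059, 0.25]
eef_rot: [[-1.0, -0.002, -0.002], [-0.002, 1.0, 0.001], [0.002, 0.001, -1.0]]
ft_force: [0.2, 0.3, 0.7]
width: 0.0856
finger_force: 0.0
```

```bash
python3 - <<'E'
from h import *
s=state();print(s["ee_pos"],s["joints"])
p,d=snapshot("side");q,_=snapshot("top")
c=calibration("side")
print("axis tip px side",proj(c,s["ee_pos"]),"head pred",proj(c,(.620,-.2085,.165)))
a=cv2.resize(p[200:440,260:500],(560,560),interpolation=3);cv2.imwrite("pics/over.png",a)
E
```

```text
[ 0.61869611 -0.2059277   0.24996585] [-2.48995331e+01  2.94116807e+01  8.20130407e+00  6.89213432e+01
  1.93344062e-02 -2.50040502e+01]
axis tip px side (np.float64(396.2610996600906), np.float64(274.1437110454214)) head pred (np.float64(390.1789655627198), np.float64(322.88997064664227))
```

View pics/over.png

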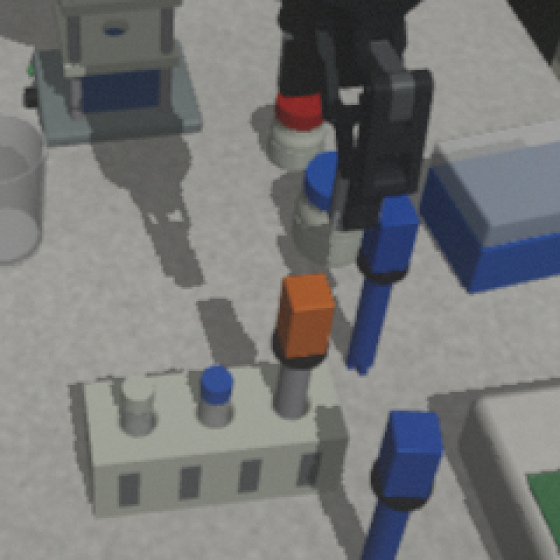

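The picture shows the open gripper above the orange head, with a finger either side of it in y and the tubes clear. I'll go down and close gently.

arm_command(moves=[0,0,-0.08,0,-1,0,0,-0.16,0,-1,0,0,-0.2,0,-1,0,0,-0.244,0,-1,0,0,-0.244,0,-1,0,0,-0.244,0,-1,0,0,-0.244,0,-1])

```text
time_s: 2.78
ee_pos: [0.6202, -0.2058, 0.131]
eef_rot: [[-1.0, -0.003, 0.002], [-0.003, 1.0, -0.001], [-0.002, -0.001, -1.0]]
ft_force: [0.3, -0.0, 0.7]
width: 0.0855
finger_force: 0.0
```

arm_command(moves=[0,0,0,0,1,0,0,0,0,1,0,0,0,0,1,0,0,0,0,1,0,0,0,0,1,0,0,0,0,1,0,0,0,0,1,0,0,0,0,1], squeeze=40)

```text
time_s: 3.45
ee_pos: [0.6197, -0.2069, 0.1295]
eef_rot: [[-1.0, -0.002, 0.001], [-0.002, 1.0, -0.001], [-0.001, -0.001, -1.0]]
ft_force: [-0.9, -1.6, 4.1]
width: 0.0236
finger_force: 41.1
```

arm_command(moves=[0,0,0.04,0,1,0,0,0.08,0,1,0,0,0.13,0,1,0,0,0.19,0,1,0,0,0.26,0,1,0,0,0.33,0,1,0,0,0.33,0,1,0,0,0.33,0,1])

```text
time_s: 4.12
ee_pos: [0.6205, -0.2063, 0.2958]
eef_rot: [[-1.0, -0.002, 0.004], [-0.002, 1.0, -0.001], [-0.004, -0.001, -1.0]]
ft_force: [-0.2, -0.1, -2.5]
width: 0.0236
finger_force: 40.1
```

arm_command(moves=[-0.1,0.6,0,0,1,-0.1,0.6,0,0,1,-0.1,0.6,0,0,1,-0.1,0.6,0,0,1,-0.1,0.6,0,0,1,-0.1,0.6,0,0,1,-0.1,0.6,0,0,1,-0.1,0.6,0,0,1])

```text
time_s: 4.78
ee_pos: [0.5664, 0.0992, 0.2916]
eef_rot: [[-1.0, -0.008, -0.005], [-0.008, 1.0, 0.003], [0.005, 0.003, -1.0]]
ft_force: [0.2, -0.8, -1.9]
width: 0.0236
finger_force: 40.4
```

arm_command(moves=[0,0.09,0,0,1,0,0.09,0,0,1,0,0.09,0,0,1,0,0.09,0,0,1,0,0.09,0,0,1,0,0.09,0,0,1])

```text
time_s: 5.28
ee_pos: [0.5693, 0.1374, 0.2933]
eef_rot: [[-1.0, -0.0, -0.001], [-0.0, 1.0, -0.0], [0.001, -0.0, -1.0]]
ft_force: [-0.6, 0.2, -1.5]
width: 0.0235
finger_force: 40.7
```

```bash
python3 - <<'E'
from h import *
s=state();e=s["ee_pos"];print(e,s["joints"],s["ft_force"],s["eef_rot"])
for n in("side","top"):
    p,d=snapshot(n);cv2.imwrite(f"pics/{n}1.png",p)
    c=calibration(n)
    if n=="side": 
        o=proj(c,(e[0],e[1],e[2]-.118));k=proj(c,(e[0],e[1],e[2]-.013));print("pred foot",o,"collar",k)
a=cv2.imread("pics/side1.png")[90:230,240:380];b=cv2.imread("pics/top1.png")[190:290,160:260]
cv2.imwrite("pics/s1.png",np.hstack([cv2.resize(a,(560,560),interpolation=3),cv2.resize(b,(240,240),interpolation=3).repeat(1,0) if 0 else np.vstack([cv2.resize(b,(240,240)),np.zeros((320,240,3),np.uint8)])]))
E
```

```text
[0.56930024 0.13741862 0.29330742] [ 6.35562380e+00  2.08671155e+01  1.21481262e+00  7.04183654e+01
 -8.87939321e-03  6.33506237e+00] [-0.62411876  0.2228392  -1.49162334] [[-9.99999205e-01 -3.59135659e-04 -1.20865784e-03]
 [-3.58784721e-04  9.99999893e-01 -2.90557902e-04]
 [ 1.20876206e-03 -2.90124024e-04 -9.99999227e-01]]
pred foot (np.float64(308.57888932150576), np.float64(166.90062910841317)) collar (np.float64(308.362467292669), np.float64(111.25678362863133))
```

View pics/s1.png

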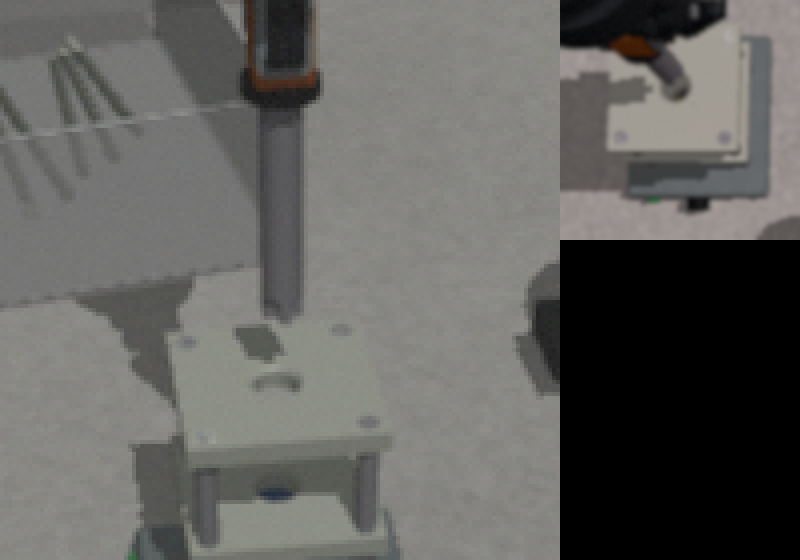

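The spindle hangs straight in the side view, its foot at about (310,169) and the hole at about (309,185.5). I'll go lower and nearer, then compare the foot with the hole outline in both views.

arm_command(moves=[-0.003,0.006,-0.056,0,1,-0.003,0.006,-0.056,0,1,-0.003,0.006,-0.056,0,1,-0.003,0.006,-0.056,0,1,-0.003,0.006,-0.056,0,1,-0.003,0.006,-0.056,0,1])

```text
time_s: 5.88
ee_pos: [0.5686, 0.1416, 0.2672]
eef_rot: [[-1.0, -0.002, 0.002], [-0.002, 1.0, 0.0], [-0.002, 0.0, -1.0]]
ft_force: [-0.2, -0.3, -1.7]
width: 0.0238
finger_force: 40.6
```

```bash
python3 - <<'E'
from h import *
s=state();e=np.array(s["ee_pos"]);print(e,s["ft_force"])
f=e-[0,0,.118]; out=[]
for n,b in(("side",(280,140,340,200)),("top",(180,195,240,255))):
    p,d=snapshot(n);cv2.imwrite(f"pics/{n}2.png",p);c=calibration(n)
    im=up(p,b,7)
    def ring(X,r,col):
        q=np.array([proj(c,(X[0]+r*np.cos(a),X[1]+r*np.sin(a),X[2])) for a in np.linspace(0,6.28,60)])
        cv2.polylines(im,[((q-b[:2]+.5)*7).astype(int)],True,col,1)
    ring(f,.00875,(0,255,0)); ring((f[0],f[1],f[2]+.04),.009,(0,255,0)); ring((.5679,.1431,.135),.01025,(0,0,255))
    out.append(cv2.resize(im,(400,400)))
cv2.imwrite("pics/s2.png",np.hstack(out))
E
```

```text
[0.56860541 0.14164634 0.26717549] [-0.15762688 -0.2752153  -1.69046212]
```

View pics/s2.png

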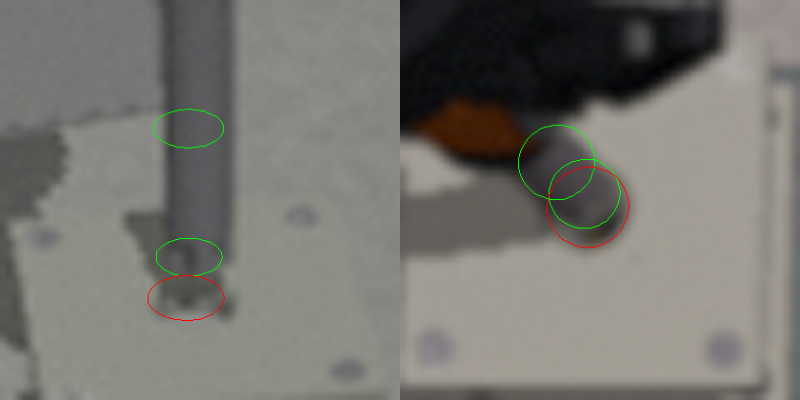

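```bash
python3 - <<'E'
from h import *
from scipy.ndimage import map_coordinates as mc
for tag,e in(("1",(.5693,.1374,.2933)),("2",(.5686,.14165,.2672))):
  for n in("top","side"):
    im=cv2.imread(f"pics/{n}{tag}.png").astype(float).mean(2);c=calibration(n)
    fz=e[2]-.118
    a=np.array(proj(c,(e[0],e[1],fz)));b=np.array(proj(c,(e[0],e[1],fz+.09)));t=(b-a)/np.linalg.norm(b-a);nn=np.array([-t[1],t[0]])
    w=np.arange(-12,12.1,1)
    print(n,tag,"axis n",nn.round(2),"px/mm",np.linalg.norm(np.array(proj(c,(e[0]+.01,e[1],fz)))-a)/10)
    for h in(.006,.02,.03,.045):
        q=np.array(proj(c,(e[0],e[1],fz+h)));P=q+w[:,None]*nn
        print(h,mc(im,[P[:,1],P[:,0]],order=1).astype(int).tolist())
    # along axis through foot end, with lateral offset 0
    for off in(0,1.5,-1.5):
        P=a+nn*off+t*np.arange(-10,11)[:,None];print(" along",off,mc(im,[P[:,1],P[:,0]],order=1).astype(int).tolist())
E
```

```text
top 1 axis n [ 0.76 -0.65] px/mm 0.6097542275320392
0.006 [116, 129, 145, 148, 141, 123, 90, 61, 49, 53, 59, 65, 69, 72, 74, 81, 103, 131, 150, 155, 155, 155, 155, 155, 155]
0.02 [119, 136, 147, 152, 150, 128, 90, 57, 48, 53, 60, 65, 68, 72, 75, 81, 98, 130, 149, 155, 156, 155, 155, 155, 155]
0.03 [119, 138, 151, 156, 149, 126, 85, 55, 47, 55, 60, 63, 69, 72, 75, 80, 94, 126, 147, 155, 155, 155, 155, 155, 155]
0.045 [108, 126, 146, 153, 146, 118, 76, 52, 49, 57, 61, 66, 68, 72, 74, 79, 94, 124, 147, 155, 155, 156, 157, 153, 137]
 along 0 [119, 90, 80, 82, 89, 95, 95, 87, 77, 69, 68, 69, 68, 68, 69, 69, 69, 70, 66, 52, 35]
 along 1.5 [142, 124, 108, 99, 98, 97, 93, 86, 77, 72, 72, 73, 74, 73, 73, 73, 73, 74, 73, 63, 51]
 along -1.5 [96, 64, 60, 72, 86, 93, 92, 84, 73, 64, 62, 62, 63, 63, 63, 62, 63, 64, 61, 48, 31]
side 1 axis n [ 1. -0.] px/mm 0.5732453993620881
0.006 [137, 138, 138, 136, 135, 135, 135, 127, 106, 81, 73, 78, 85, 90, 91, 90, 88, 85, 94, 119, 134, 134, 133, 134, 136]
0.02 [114, 114, 115, 120, 125, 127, 130, 128, 108, 82, 75, 81, 85, 90, 92, 90, 88, 84, 91, 113, 129, 13
[... 1503 characters left out ...]
7, 84, 99, 124, 137, 138, 138, 139, 141]
0.02 [135, 133, 131, 134, 134, 136, 136, 136, 116, 82, 76, 81, 86, 89, 92, 92, 89, 84, 89, 114, 132, 136, 137, 138, 136]
0.03 [136, 138, 139, 139, 136, 134, 133, 134, 115, 79, 74, 81, 86, 89, 91, 91, 90, 86, 92, 117, 135, 136, 134, 134, 136]
0.045 [117, 116, 112, 107, 109, 116, 118, 118, 102, 74, 74, 80, 85, 88, 91, 93, 89, 84, 88, 112, 131, 134, 134, 133, 133]
 along 0 [136, 137, 106, 77, 75, 77, 80, 81, 75, 69, 69, 67, 76, 85, 85, 85, 86, 87, 85, 85, 86]
 along 1.5 [137, 136, 113, 99, 86, 77, 83, 87, 86, 83, 82, 85, 87, 90, 89, 92, 92, 90, 90, 90, 91]
 along -1.5 [136, 134, 110, 88, 80, 79, 82, 87, 87, 88, 87, 72, 71, 76, 78, 77, 79, 78, 78, 78, 78]
```

Comparing each camera's view of the held spindle with the hole, the target TCP is about (567.2, 140.4). I'll correct to that and approach.

arm_command(moves=[-0.003,-0.002,-0.01,0,1,-0.003,-0.002,-0.014,0,1,-0.003,-0.002,-0.014,0,1,-0.003,-0.002,-0.014,0,1,-0.003,-0.002,-0.014,0,1,-0.003,-0.002,-0.014,0,1])

```text
time_s: 6.48
ee_pos: [0.5664, 0.1408, 0.259]
eef_rot: [[-1.0, -0.002, 0.0], [-0.002, 1.0, -0.0], [-0.0, -0.0, -1.0]]
ft_force: [-0.1, 0.1, -1.3]
width: 0.0237
finger_force: 40.7
```

arm_command(moves=[0.001,0,-0.002,0,1,0.001,0,-0.004,0,1,0.001,0,-0.006,0,1,0.001,0,-0.008,0,1,0.001,0,-0.01,0,1,0.001,0,-0.012,0,1,0.001,0,-0.012,0,1])

```text
time_s: 7.07
ee_pos: [0.5667, 0.1407, 0.2527]
eef_rot: [[-1.0, -0.002, -0.0], [-0.002, 1.0, -0.0], [0.0, -0.0, -1.0]]
ft_force: [-0.4, -0.1, -2.0]
width: 0.0235
finger_force: 40.7
```

arm_command(moves=[0,0,-0.002,0,1,0,0,-0.003,0,1,0,0,-0.004,0,1,0,0,-0.005,0,1,0,0,-0.006,0,1,0,0,-0.006,0,1])

```text
time_s: 7.57
ee_pos: [0.5668, 0.1407, 0.2499]
eef_rot: [[-1.0, -0.002, -0.0], [-0.002, 1.0, -0.0], [0.0, -0.0, -1.0]]
ft_force: [0.0, -0.0, -1.1]
width: 0.0233
finger_force: 40.7
```

arm_command(moves=[0,0,-0.003,0,1,0,0,-0.006,0,1,0,0,-0.009,0,1,0,0,-0.012,0,1,0,0,-0.015,0,1,0,0,-0.015,0,1])

```text
time_s: 8.07
ee_pos: [0.5667, 0.1407, 0.242]
eef_rot: [[-1.0, -0.002, -0.001], [-0.002, 1.0, -0.0], [0.001, -0.0, -1.0]]
ft_force: [-0.4, 0.1, -1.8]
width: 0.0233
finger_force: 40.7
```

The foot is inside the upper guide with no force. I'll go on to just above the lower plate.

arm_command(moves=[0,0,-0.01,0,1,0,0,-0.02,0,1,0,0,-0.03,0,1,0,0,-0.04,0,1,0,0,-0.05,0,1,0,0,-0.06,0,1,0,0,-0.07,0,1,0,0,-0.07,0,1])

```text
time_s: 8.73
ee_pos: [0.5662, 0.1406, 0.2061]
eef_rot: [[-1.0, -0.002, -0.002], [-0.002, 1.0, -0.0], [0.002, -0.0, -1.0]]
ft_force: [0.0, -0.4, -1.7]
width: 0.0235
finger_force: 40.7
```

arm_command(moves=[0,0,-0.005,0,1,0,0,-0.01,0,1,0,0,-0.014,0,1,0,0,-0.017,0,1,0,0,-0.02,0,1,0,0,-0.022,0,1,0,0,-0.024,0,1,0,0,-0.024,0,1])

```text
time_s: 9.4
ee_pos: [0.5668, 0.1408, 0.1953]
eef_rot: [[-1.0, -0.002, -0.0], [-0.002, 1.0, -0.0], [0.0, -0.0, -1.0]]
ft_force: [0.3, -0.2, -1.6]
width: 0.0237
finger_force: 40.7
```

arm_command(moves=[0,0,-0.002,0,1,0,0,-0.003,0,1,0,0,-0.004,0,1,0,0,-0.005,0,1,0,0,-0.006,0,1,0,0,-0.006,0,1])

```text
time_s: 9.9
ee_pos: [0.5668, 0.1407, 0.1924]
eef_rot: [[-1.0, -0.002, -0.0], [-0.002, 1.0, -0.0], [0.0, -0.0, -1.0]]
ft_force: [-0.2, -0.6, -2.3]
width: 0.0235
finger_force: 40.7
```

arm_command(moves=[0,0,-0.003,0,1,0,0,-0.006,0,1,0,0,-0.01,0,1,0,0,-0.014,0,1,0,0,-0.018,0,1,0,0,-0.018,0,1])

```text
time_s: 10.4
ee_pos: [0.5665, 0.1407, 0.1829]
eef_rot: [[-1.0, -0.002, -0.001], [-0.002, 1.0, -0.0], [0.001, -0.0, -1.0]]
ft_force: [-1.1, -0.1, -2.7]
width: 0.0236
finger_force: 40.7
```

arm_command(moves=[0,0,-0.005,0,1,0,0,-0.01,0,1,0,0,-0.015,0,1,0,0,-0.02,0,1,0,0,-0.025,0,1,0,0,-0.028,0,1,0,0,-0.03,0,1,0,0,-0.03,0,1])

```text
time_s: 11.07
ee_pos: [0.5668, 0.1407, 0.1682]
eef_rot: [[-1.0, -0.002, -0.0], [-0.002, 1.0, -0.0], [0.0, -0.0, -1.0]]
ft_force: [-0.3, 0.1, -1.9]
width: 0.0235
finger_force: 40.7
```

Both guides are threaded without contact. Now I'll feel for the hub face in half-millimetre steps.

arm_command(moves=[0,0,-0.002,0,1,0,0,-0.004,0,1,0,0,-0.006,0,1,0,0,-0.007,0,1,0,0,-0.008,0,1,0,0,-0.008,0,1,0,0,-0.008,0,1])

```text
time_s: 11.65
ee_pos: [0.567, 0.1408, 0.1647]
eef_rot: [[-1.0, -0.002, 0.0], [-0.002, 1.0, 0.0], [-0.0, 0.0, -1.0]]
ft_force: [-0.2, -0.0, 0.3]
width: 0.0235
finger_force: 41.1
```

arm_command(moves=[0,0,-0.001,0,1,0,0,-0.001,0,1,0,0,-0.001,0,1])

```text
time_s: 11.9
ee_pos: [0.5671, 0.1407, 0.1645]
eef_rot: [[-1.0, -0.002, 0.001], [-0.002, 1.0, 0.0], [-0.001, 0.0, -1.0]]
ft_force: [-2.2, 0.2, 5.1]
width: 0.0234
finger_force: 41.6
```

The foot stands on the hub face with about 7 N. Now I'll turn it under that pressure.

arm_command(moves=[0,0,0,0.006,1,0,0,0,0.012,1,0,0,0,0.018,1,0,0,0,0.024,1,0,0,0,0.03,1,0,0,0,0.036,1,0,0,0,0.042,1,0,0,0,0.042,1])

```text
time_s: 12.57
ee_pos: [0.5675, 0.1406, 0.1644]
eef_rot: [[-0.965, -0.263, 0.001], [-0.263, 0.965, -0.0], [-0.001, -0.001, -1.0]]
ft_force: [0.7, -0.1, 3.1]
width: 0.0236
finger_force: 41.3
```

arm_command(moves=[0,0,0,0.006,1,0,0,0,0.012,1,0,0,0,0.018,1,0,0,0,0.024,1,0,0,0,0.03,1,0,0,0,0.036,1,0,0,0,0.042,1,0,0,0,0.042,1])

```text
time_s: 13.23
ee_pos: [0.5666, 0.1408, 0.1635]
eef_rot: [[-0.863, -0.505, -0.001], [-0.505, 0.863, 0.0], [0.001, 0.0, -1.0]]
ft_force: [0.3, 0.2, -1.8]
width: 0.0235
finger_force: 40.8
```

The load has gone and z dropped at about 30°, so it has probably engaged. I'll follow it down gently.

arm_command(moves=[0,0,-0.001,0,1,0,0,-0.002,0,1,0,0,-0.003,0,1,0,0,-0.003,0,1])

```text
time_s: 13.57
ee_pos: [0.5667, 0.1408, 0.1622]
eef_rot: [[-0.863, -0.505, -0.001], [-0.505, 0.863, -0.0], [0.0, 0.0, -1.0]]
ft_force: [-0.2, -0.2, -1.2]
width: 0.0236
finger_force: 40.8
```

arm_command(moves=[0,0,-0.002,0,1,0,0,-0.004,0,1,0,0,-0.006,0,1,0,0,-0.008,0,1,0,0,-0.01,0,1,0,0,-0.012,0,1,0,0,-0.014,0,1,0,0,-0.014,0,1])

```text
time_s: 14.23
ee_pos: [0.5667, 0.1407, 0.1552]
eef_rot: [[-0.863, -0.506, -0.0], [-0.506, 0.863, -0.0], [0.0, 0.0, -1.0]]
ft_force: [0.0, 0.1, -2.3]
width: 0.0236
finger_force: 40.8
```

arm_command(moves=[0,0,-0.001,0,1,0,0,-0.002,0,1,0,0,-0.003,0,1,0,0,-0.004,0,1,0,0,-0.005,0,1,0,0,-0.005,0,1,0,0,-0.005,0,1])

```text
time_s: 14.82
ee_pos: [0.5669, 0.1407, 0.153]
eef_rot: [[-0.863, -0.506, -0.0], [-0.506, 0.863, -0.0], [0.0, -0.0, -1.0]]
ft_force: [-0.2, 1.4, -1.7]
width: 0.0236
finger_force: 40.8
```

arm_command(moves=[0,0,-0.001,0,1,0,0,-0.001,0,1,0,0,-0.001,0,0,0,0,-0.001,0,-0.5,0,0,-0.001,0,-0.5,0,0,-0.001,0,-0.5,0,0,-0.001,0,-0.5,0,0,-0.001,0,-0.5])

```text
time_s: 15.48
ee_pos: [0.567, 0.1407, 0.1525]
eef_rot: [[-0.863, -0.506, 0.0], [-0.506, 0.863, -0.0], [-0.0, -0.0, -1.0]]
ft_force: [0.3, -0.0, 0.1]
width: 0.0642
finger_force: 0.0
```

arm_command(moves=[0,0,0.02,0,-0.5,0,0,0.06,0,-0.5,0,0,0.12,0,-0.5,0,0,0.2,0,-0.5,0,0,0.28,0,-0.5,0,0,0.28,0,-0.5,0,0,0.28,0,-0.5,0,0,0.28,0,-0.5])

```text
time_s: 16.15
ee_pos: [0.5669, 0.1407, 0.2929]
eef_rot: [[-0.863, -0.506, 0.001], [-0.506, 0.863, 0.0], [-0.001, -0.0, -1.0]]
ft_force: [-0.4, -0.2, -1.5]
width: 0.0643
finger_force: 0.0
```

```bash
python3 - <<'E'
from h import *
s=state();print(s["ee_pos"],s["width"],s["finger_force"],s["ft_force"])
p,d=snapshot("side");c=calibration("side");P=cloud(c,d)
h=cv2.cvtColor(p,cv2.COLOR_BGR2HSV);m=(cv2.inRange(h,(4,150,60),(18,255,255))>0)&(P[...,1]>0)
print(m.sum(),np.percentile(P[m],[5,50,95],axis=0))
print("pred top",proj(c,(.567,.1407,.188)),"bottom",proj(c,(.567,.1407,.144)),"rows",np.where(m)[0].min(),np.where(m)[0].max())
cv2.imwrite("pics/end.png",cv2.resize(p[120:260,240:380],(560,560),interpolation=3))
E
```

```text
[0.56686201 0.14074782 0.29287151] 0.06427901601239147 0.0 [-0.38910478 -0.17150534 -1.52399341]
329 [[0.55934274 0.12450288 0.14986704]
 [0.57086908 0.1309881  0.177151  ]
 [0.58163028 0.14586304 0.18838153]]
pred top (np.float64(306.9408760401727), np.float64(159.72780788124516)) bottom (np.float64(307.0759995790751), np.float64(180.84957866837055)) rows 156 185
```

View pics/end.png

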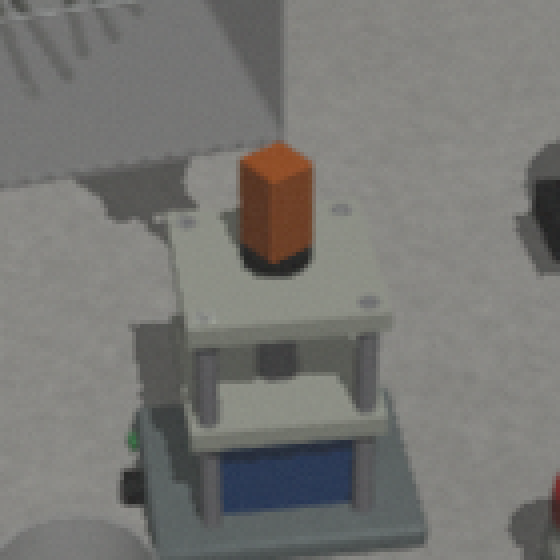

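The spindle stands upright with its collar just above the upper plate, head at about (309,171). The top measures about 188 mm, which matches fully home, and the gripper is clear.

```bash
python3 -c "from cell import close_job; print(close_job())"
```

```text
the job is handed in; nothing more can be done
None
```

The orange-headed spindle went through both guides, dropped into the drive coupling at about a 30° turn under light pressure (about 7 N), was released fully home, and the job is handed in; no verdict came back.

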